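# Lever open the brush-washing tank

### The job

Get the brush-washing tank open for someone whose hands are full of brushes: gently push the upright peg of the swing stop with a fingertip so that the stop swings right out from under the lever, then press the lever's wide paddle smoothly down as far as it goes, which raises the heavy steel flap. Finish while still holding the paddle down with the flap up. Do not touch the flap itself, grip nothing, and leave the jar, tape roll, cup and bottle where they stand.

Things in the scene. Friction and masses are not known exactly. Their poses are not given: they have to be found in the camera images.
- washer: Brush-washing unit fixed on the bench: plywood board with tank and mechanism. Origin on the bench under the lever's pivot; z up; +y along the lever from pivot to paddle, x level and square to it, away from the robot. In mm: board x -170..80, y -330..330, 18 thick; steel tank x -122..48, y -290..-110, 114 tall; pivot (0,0,125) between cheeks 143 high; swing-stop post at (-70,90).
- paddle (a point): Centre of the top face of the lever's paddle, a wooden plate 95 mm (across) x 55 mm at the end of the long arm, 250 mm from the pivot. At rest the lever slopes up 0.22 rad to the paddle and this point is 201 mm above the bench; fully pressed it slopes down 0.20 rad, this point at 97 mm, having moved under 15 mm sideways. Open above.
- lever (a joint): Angle of the lever about its pivot, rad: 0 at rest (paddle up), 0.42 fully pressed (hard stop). The heavy flap loads it: pressing takes about 8 to 18 N at the paddle at first, falling to 2 to 8 N when down, and it rises again when let go. With the swing stop under it, it can move only about 0.05 rad.
- flap (a joint): Angle of the steel flap over the tank, rad: 0 shut, about 0.62 when the lever is fully pressed. A plate 182 x 184 x 7 mm, about 1.9 kg, hinged along the tank's far (+x) rim 119 mm above the bench; its side tab rests over the nose of the lever's short end. It falls shut if the lever is let go.
- flap_edge (a point): Middle of the flap's free edge, on its top face (on the tank's -x side, 123 mm above the bench when shut).
- stop (a joint): Angle of the swing stop about its upright post, rad: 0 to 0.2 at the start (its 80 mm arm lies under the lever and blocks it), wholly clear of the lever from 1.0 on, end of its swing 1.75. It turns with light friction (under 2 N at the peg) and stays where it is left.
- stop_peg (a point): Point on the upright steel peg on the stop's tail: 14 mm diameter, free from 123 to 182 mm above the bench, this point at 162 mm. At joint q it lies 55 mm x (-cos q, -sin q) from the post in washer x, y: to clear the lever push it towards washer -y (away from the paddle, towards the tank), curving round to +x. Nothing stands on its +y side.
- stop_pivot (a point): Point on the axis of the swing stop's post, at the same height as stop_peg (162 mm); the stop itself is only 127 mm high there.
- jar: Loose amber glass jar, 66 mm diameter, 85 mm tall, standing beyond the paddle's end; leave alone. Origin at the centre of its underside.
- tape: Loose cardboard tape roll lying flat, 90 mm diameter, 25 mm tall, on the washer's +x side; leave alone. Origin at the centre of its underside.
- cup: Loose white cup, 76 mm diameter, 85 mm tall, on the robot's side of the tank; leave alone. Origin at the centre of its underside.
- bottle: Loose white bottle, 60 mm diameter, 160 mm tall, on the far side of the tank; leave alone. Origin at the centre of its underside.

How it is judged:
By the outcome, as a careful person would: the job done as asked, in the order asked, and still so for the second after the job is handed in, while the arm keeps its last pose, push and grip.
It also fails if it takes over 58 s, if anything falls off the work surface, if the arm or the gripper's body presses on something with over 40 N, if the wrist force passes 120 N, or if a joint passes its speed limit or range.

### The arm

A 6-joint arm with a two-finger parallel gripper is mounted at the origin on the work surface. World frame = base frame: x ahead of the robot, y to its left, z up, the work surface at z = 0. Lengths are in mm, angles in rad, forces in N, time in s.
With the tool pointing down it reaches from about 275 to 750 mm from the base axis. Payload 10.2 kg.
Tool frame: the origin (TCP) lies at the very end of the fingers, on their centre line; the grasp point (between the pads) lies 19 mm behind it; z points along the fingers, y is the line along which they close (so a half turn about z gives the same grasp; the last joint's range is limited). The gripper opens to 85 mm and grips with 20 to 120 N. Pads are 22 mm wide; open, the fingers measure 114 mm over their backs; the gripper's body (76 mm by 85 mm) begins 54 mm behind the grasp point. The pads swing forward as they close: fully open they stand 13 mm farther back than shut.
Start: joints at [-1.486, 0.313, 1.498, -0, 1.331, -0.223], TCP at [159.043, -500.336, 204.494] pointing down, gripper open.
Joint ranges: [-2.94, 2.94], [-0.97, 2.17], [0.19, 2.56], [-1.23, 4.37], [0.02, 3.11], [-2.88, 2.88]. Speed limits (rad/s): [2.39, 2.39, 3.01, 3.14, 3.14, 3.14].

### API

Orientations are given as a unit quaternion [w, x, y, z].
In Python, from rig import ctrl, optics gives the robot as it stands. The module is installed in compiled form; this text tells all that it offers.
- The arm moves only by the shell command python3 -m handwheel 'ROWS' [FORCE]. ROWS is JSON, a list that holds one entry, the list of rows, each a list of 5 numbers: the gripper command: -1 is fully open, 1 is shut, values between are in proportion, then the shift along the world's x, y, z in units of 50 mm (1.0 is 50 mm), then the turn about the world's z in units of 8 degrees (1.0 is 8 degrees). In form: [[[gripper, tx, ty, tz, twist], ...]]. A call has 1 to 10 rows; each row shifts and turns the commanded pose from where the row before left it; what a row does not reach is not made up. A row lasts 1/10 s, in which the tool goes at most 50 mm and 8.59 degrees, less where a joint would pass 70% of its speed; a pose out of reach is approached as far as the arm can. A call is refused whole if a number of a shift passes 1 or a number of a turn 1, either way. A call with a gripper value outside its range is refused whole. The fingers move at their own pace and stop on an object; FORCE is the grip in N (left out, the last holds). Time passes only in rows, so rows that do not move let the fingers close. It gives the time, the measured TCP pose, the force, the opening and the grip force at its end, in the units of the state.
- ctrl.sense(): the state, without advancing time (a new reading comes with each control period).
- optics.capture(name): name is "scene" or "top" or "wrist"; returns a dict with "img" (420x560x3 uint8, blue, green, red), "K" (3x3 intrinsics, pixels), "R" (3x3) and "t" (3): a world point X has camera coordinates R X + t. Camera axes: x right, y down, z forward; pixel columns grow to the right and rows downward; lengths in mm; the calibration is good to about 2 mm. A picture is of the moment at which its call begins. There is no depth.
- ctrl.finish_job(): hands the job in; it is judged then, once.
The state is a dict: "time_s": time; "joints": joint angles; "dq": joint speeds; "tau": joint torques, N m; "eef_pos": TCP position; "ee_rot": TCP orientation; "force": force on the tool from outside, world axes, zero at the start; "wrist_torque": the same for the moment, N m; "grip_width": opening from 0.0 (shut) to 1.0 (fully open); "grip_force": force on a finger pad.
Only numpy, scipy, OpenCV 4.12 (cv2) and the standard library are available. Lean on these libraries where they do the work, as an engineer would, in place of code of your own. Each camera call takes 0.05 s, during which the arm holds its last target. There are 200 camera calls.

## Working session

There is one attempt and no reset: what is moved stays moved. The work goes in short steps, Python scripts to look and compute and a shell command to move; the robot and the scene stay as the last step left them, time stands still between calls to the robot, and variables do not carry over. Pictures are saved under pics/ and viewed, at most 10 in all, crops included, and the job is handed in when it is done.

```bash
mkdir -p pics; cat > h.py <<'E'
import numpy as np, cv2
from rig import ctrl, optics
def ray(c,u,v):
    d=c["R"].T@np.linalg.solve(c["K"],[u,v,1.]); return -c["R"].T@c["t"], d
def onz(c,u,v,z):
    o,d=ray(c,u,v); return o+d*(z-o[2])/d[2]
def proj(c,X):
    p=c["K"]@(c["R"]@np.asarray(X,float)+c["t"]); return p[:2]/p[2]
def tri(c1,p1,c2,p2):
    o1,d1=ray(c1,*p1);o2,d2=ray(c2,*p2)
    s=np.linalg.lstsq(np.c_[d1,-d2],o2-o1,rcond=None)[0]
    a,b=o1+s[0]*d1,o2+s[1]*d2; return (a+b)/2,np.linalg.norm(a-b)
E
python3 - <<'E'
from h import *
for n in ["scene","top"]:
    c=optics.capture(n); cv2.imwrite(f"pics/{n}0.png",c["img"]); print(n,-c["R"].T@c["t"])
print(ctrl.sense())
E
```

```text
scene [1556.50716514   26.54497368  889.50461561]
top [ 221.63515276    4.10416195 1551.28385058]
{'time_s': 0.1, 'joints': array([-1.48640038e+00,  3.13403449e-01,  1.49837716e+00,  1.55108757e-05,
        1.33105104e+00, -2.23399860e-01]), 'dq': array([-0.00021343, -0.00088276, -0.00335734, -0.00157326, -0.00130224,
       -0.00253873]), 'tau': array([ 3.06231916e-03, -4.12902725e+01, -2.60139871e+01, -2.07722319e-04,
        3.01442662e-03,  1.33251208e-05]), 'eef_pos': array([ 159.02179959, -500.0433746 ,  203.98148595]), 'ee_rot': array([-6.17482086e-04,  9.88181166e-01,  1.53289269e-01,  5.05361568e-05]), 'force': array([-0.810583  , -0.03170543, -0.73596826]), 'wrist_torque': array([-0.02071726,  0.00282649, -0.01558711]), 'grip_force': 0.0, 'grip_width': 0.9972199292469449}
```

View pics/scene0.png

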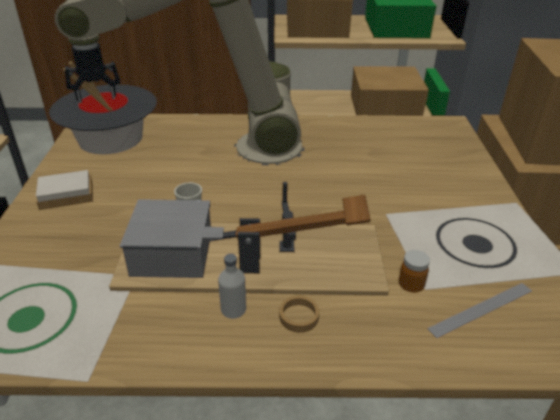

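View pics/top0.png

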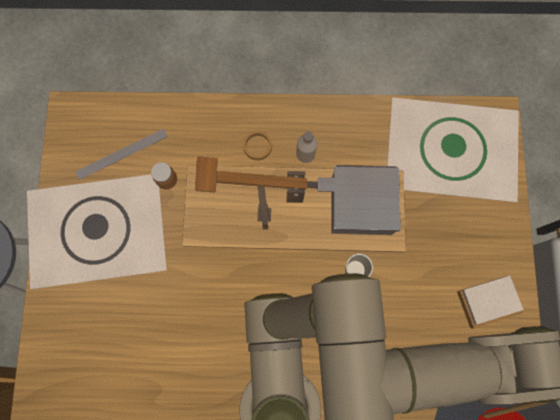

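The scene shows the washer with its paddle at (356,209), the peg near (285,190) and the tank at (168,237). In the top view the paddle is at (206,174), the pivot at (296,186), the stop at (264,212) and the tank at (366,199).

```bash
python3 - <<'E'
import cv2,numpy as np
t=cv2.imread("pics/top0.png")[140:260,175:315]; s=cv2.imread("pics/scene0.png")[170:290,210:390]
a=cv2.resize(t,None,fx=4,fy=4,interpolation=cv2.INTER_CUBIC); b=cv2.resize(s,None,fx=4,fy=4,interpolation=cv2.INTER_CUBIC)
cv2.imwrite("pics/ct.png",a);cv2.imwrite("pics/cs.png",b)
E
```

```text
(no output)
```

View pics/ct.png

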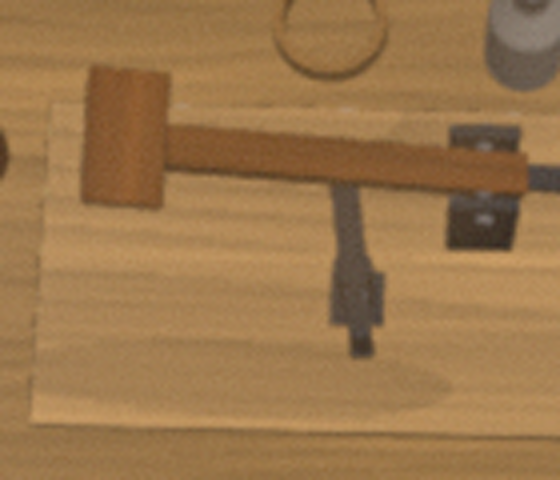

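View pics/cs.png

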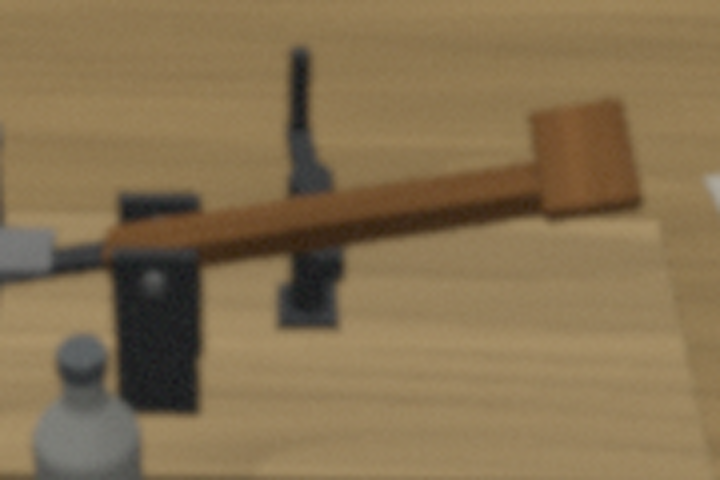

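The crops show the paddle top centred at top-view (206.5,174) and scene (356.5,209), and the peg tip at top-view (265.3,226.5) and scene (285,182.5).

```bash
python3 - <<'E'
from h import *
t=optics.capture("top"); s=optics.capture("scene")
T=lambda u,v:(u/4+175-.375,v/4+140-.375); S=lambda u,v:(u/4+210-.375,v/4+170-.375)
P,e=tri(t,T(126,137),s,S(587,158)); print("paddle",P,e)
G,e=tri(t,T(361,347),s,S(300,50)); print("pegtop",G,e, onz(t,*T(361,347),182),onz(s,*S(300,52),182))
# washer yaw from board corners near edge (top of board z=18) and lever end
A=onz(t,*T(32,422),18); C=onz(t,*T(47,103),18); print("board +y corners",A,C, np.linalg.norm(A-C))
img=t["img"]; 
x=C-A; yaw=np.arctan2(x[1],x[0]); 
B=onz(t,405,249,18); D=onz(t,404,170,18); print(B,D)
y=A-B; print("yaws",yaw, np.arctan2(-y[0],y[1]))
for yw in (np.arctan2(-y[0],y[1]),):
    R=np.array([[np.cos(yw),-np.sin(yw)],[np.sin(yw),np.cos(yw)]])
    for p,l in((A,(-170,330)),(C,(80,330)),(B,(-170,-330)),(D,(80,-330)),(P,(0,244))): print(p[:2]-R@l)
E
```

```text
paddle [620.03364673 207.47117345 194.30359155] 1.619689699692249
pegtop [482.02101054  47.07281822 174.18585984] 0.9654593448983697 [480.54112513  46.34878021 182.        ] [495.96179731  47.30703162 182.        ]
board +y corners [452.43330694 292.75242618  18.        ] [697.94237372 294.4029616   18.        ] 245.51461491690188
[ 448.84162531 -362.04578319   18.        ] [ 691.23006762 -368.99840818   18.        ]
yaws 0.006722808973194311 -0.00548511825999199
[620.62066964 -38.17507498]
[616.13349723 -35.15326687]
[620.64914791 -32.98321288]
[613.04135103 -38.56456519]
[618.69528458 -36.52515601]
```

```bash
python3 -m handwheel '[[[1,0,0,0.4,-0.5],[1,0,0,0.4,-0.5],[1,0.2,0.4,0.4,-0.5],[1,0.4,0.6,0,-0.5],[1,0.4,0.6,0,-0.2],[1,0.4,0.6,0,0],[1,0.4,0.6,0,0],[1,0.4,0.6,0,0],[1,0.4,0.6,0,0],[1,0.4,0.6,0,0]]]'
python3 -m handwheel '[[[1,0.4,0.6,0,0],[1,0.4,0.6,0,0],[1,0.4,0.6,0,0],[1,0.4,0.6,0,0],[1,0.2,0.6,0,0],[1,0.2,0.6,0,0],[1,0.2,0.6,0,0],[1,0.2,0.6,0,0],[1,0.1,0.6,0,0],[1,0.1,0.6,0,0]]]'
```

```text
time_s: 1.2
eef_pos: [309.6, -269.0, 264.5]
ee_rot: [0.0, 1.0, 0.0, 0.0]
force: [-0.2, 0.0, -0.4]
grip_width: 0.002
grip_force: 0.0
time_s: 2.2
eef_pos: [439.1, 31.0, 264.4]
ee_rot: [-0.0, 1.0, 0.0, -0.0]
force: [1.0, -0.5, 0.5]
grip_width: 0.001
grip_force: 0.0
```

```bash
python3 -m handwheel '[[[1,0.2,0.5,0,0],[1,0.4,0.5,0,0],[1,0.4,0.5,0,0],[1,0,0,0,0]]]'
python3 - <<'E'
from h import *
c=optics.capture("wrist"); s=optics.capture("scene")
print(-c["R"].T@c["t"], c["R"])
w=cv2.resize(c["img"],(400,300)); cv2.imwrite("pics/w1.png",cv2.resize(c["img"],None,fx=1.4,fy=1.4))
E
```

```text
time_s: 2.6
eef_pos: [490.0, 106.8, 263.8]
ee_rot: [-0.0, 1.0, 0.002, -0.0]
force: [-0.5, 0.4, 0.5]
grip_width: -0.002
grip_force: 0.0
[559.80387902 107.31712353 431.97725757] [[ 4.13211671e-03 -9.99991241e-01 -6.66470128e-04]
 [-9.61973307e-01 -4.15704327e-03  2.73111836e-01]
 [-2.73112215e-01 -4.87403510e-04 -9.61982058e-01]]
```

View pics/w1.png

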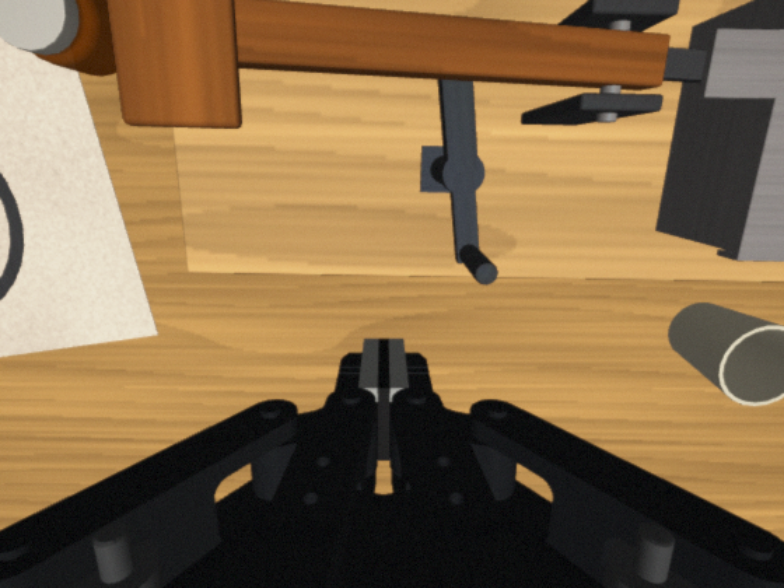

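The wrist view shows the peg tip at (485,272), the post at (465,172), the pivot pins near (612,57) and the closed fingertip at (384,340), all at the 1.4× scale.

```bash
python3 - <<'E'
from h import *
c=optics.capture("wrist"); t=optics.capture("top")
W=lambda u,v:(u/1.4,v/1.4)
G=onz(c,*W(485,272),182);Q=onz(c,*W(465,173),127);print("peg",G,"post",Q,np.linalg.norm((G-Q)[:2]),"q",np.arctan2(-(G-Q)[1],-(G-Q)[0]))
s=optics.capture("scene"); print("tri peg",tri(c,W(485,272),s,(284.6,182.5)))
print("pivot",onz(c,*W(615,57),125))
g=G-Q
for a in(0.1,.4,.7,1,1.3,1.5,1.6): print(a,Q[:2]+55*np.array([-np.cos(a),-np.sin(a)])+21*np.array([-np.sin(a),np.cos(a)]))
print("tip px*1.4",1.4*proj(c,ctrl.sense()["eef_pos"]))
E
```

```text
peg [494.65963124  46.49702335 182.        ] post [548.05815532  51.13701855 127.        ] 53.59973814589691 q 0.08667598550176409
tri peg (array([494.6991726 ,  46.85834849, 181.70220936]), np.float64(0.8581887686437564))
pivot [618.34541323 -38.90951985 125.        ]
0.1 [491.23642448  66.5412681 ]
0.4 [489.22201546  49.06129059]
0.7 [492.46326359  31.76673168]
1 [500.67063782  16.20246281]
1.3 [513.11099785   3.75879375]
1.5 [523.22021451  -2.23972448]
1.6 [528.67308338  -4.45271959]
tip px*1.4 [385.92852222 337.12054724]
```

```bash
python3 -m handwheel '[[[1,0,0,-0.5,0],[1,0,0,-0.5,0],[1,0,0,-0.5,0],[1,0,0,-0.5,0],[1,0,-0.1,-0.28,0],[1,0,-0.2,0,0],[1,0,-0.2,0,0],[1,0,-0.15,0,0],[1,0,0,0,0]]]'
python3 -m handwheel '[[[1,0,-0.1,0,0],[1,0,-0.1,0,0],[1,0,-0.1,0,0],[1,0,-0.1,0,0],[1,0,-0.1,0,0],[1,0,0,0,0]]]'
```

```text
time_s: 3.75
eef_pos: [489.5, 70.9, 151.4]
ee_rot: [0.0, 1.0, -0.001, 0.001]
force: [-0.4, 0.8, -0.4]
grip_width: 0.002
grip_force: 0.0
time_s: 4.35
eef_pos: [489.0, 46.5, 150.5]
ee_rot: [0.0, 1.0, 0.0, -0.0]
force: [-0.3, 0.2, 0.2]
grip_width: 0.003
grip_force: 0.0
```

```bash
python3 -m handwheel '[[[1,0.02,-0.1,0,0],[1,0.02,-0.1,0,0],[1,0.02,-0.1,0,0],[1,0.06,-0.1,0,0],[1,0.06,-0.1,0,0],[1,0.06,-0.1,0,0],[1,0,0,0,0]]]'
python3 - <<'E'
from h import *
c=optics.capture("wrist"); 
cv2.imwrite("pics/w2.png",c["img"])
E
```

```text
time_s: 5.05
eef_pos: [501.3, 16.4, 150.4]
ee_rot: [0.0, 1.0, -0.0, -0.0]
force: [-0.4, 0.2, -0.2]
grip_width: -0.006
grip_force: 0.0
```

View pics/w2.png

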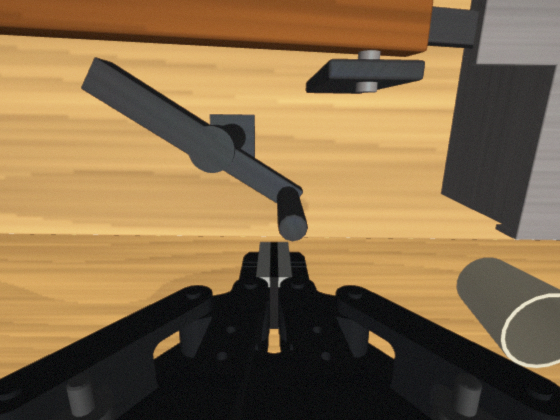

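The stop's arm now points out to (95,75), clear of the lever, at q of about 1. The peg at (292,228) is just ahead of the fingertip, so I continue along the arc.

```bash
python3 -m handwheel '[[[1,0.08,-0.08,0,0],[1,0.08,-0.08,0,0],[1,0.08,-0.08,0,0],[1,0.1,-0.06,0,0],[1,0.1,-0.05,0,0],[1,0.1,-0.03,0,0],[1,0,0,0,0]]]'
python3 - <<'E'
from h import *
c=optics.capture("wrist"); 
cv2.imwrite("pics/w3.png",c["img"])
E
```

```text
time_s: 5.8
eef_pos: [528.7, -2.2, 150.4]
ee_rot: [0.0, 1.0, 0.0, 0.0]
force: [-0.1, 0.4, 0.1]
grip_width: 0.002
grip_force: 0.0
```

View pics/w3.png

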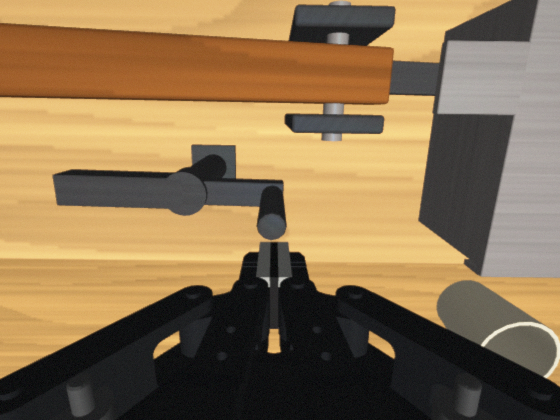

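The stop's arm lies parallel to the lever, at q of about 1.55, and is wholly clear. I back off, lift and go above the paddle.

```bash
python3 -m handwheel '[[[1,-0.2,0,0,0],[1,-0.2,0,0,0],[1,0,0,0.5,0],[1,0,0,0.5,0],[1,0,0,0.5,0],[1,0,0,0.5,0],[1,0,0.4,0,0],[1,0.2,0.4,0,0],[1,0.3,0.5,0,0],[1,0.3,0.5,0,0]]]'
python3 -m handwheel '[[[1,0.3,0.5,0,0],[1,0.3,0.5,0,0],[1,0.3,0.5,0,0],[1,0.3,0.5,0,0],[1,0.2,0.3,0,0],[1,0,0.2,-0.2,0],[1,0,0,0,0]]]'
python3 - <<'E'
from h import *
c=optics.capture("wrist"); 
cv2.imwrite("pics/w4.png",c["img"]); print(proj(c,[619,206,201]))
E
```

```text
time_s: 6.85
eef_pos: [548.1, 89.0, 250.8]
ee_rot: [0.0, 1.0, 0.0, 0.0]
force: [0.2, -0.3, 0.5]
grip_width: 0.001
grip_force: 0.0
time_s: 7.55
eef_pos: [616.9, 213.9, 238.4]
ee_rot: [0.0, 1.0, 0.001, -0.002]
force: [-0.8, -0.1, -0.8]
grip_width: -0.0
grip_force: 0.0
[285.82462429 215.83450211]
```

View pics/w4.png

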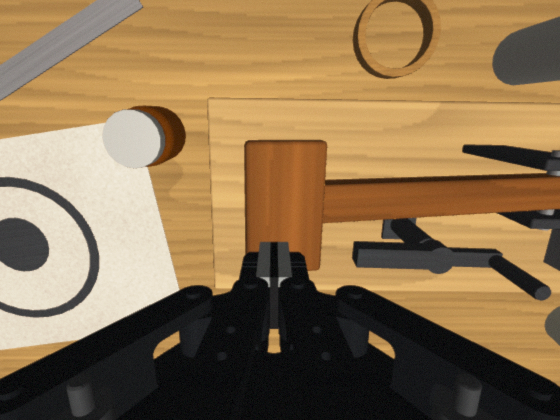

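The wrist view shows the paddle top centred near (285,205), so about 6 mm farther in x than my aim. The stop is clear, with its arm at (400,255). I correct and start pressing.

```bash
python3 -m handwheel '[[[1,0.12,-0.12,-0.2,0],[1,0,0,-0.2,0],[1,0,0,-0.15,0],[1,0,0,-0.1,0],[1,0,0,-0.1,0],[1,0,0,-0.1,0],[1,0,0,-0.1,0],[1,0,0,0,0]]]'
```

```text
time_s: 8.4
eef_pos: [623.8, 207.2, 192.2]
ee_rot: [0.0, 1.0, 0.0, -0.001]
force: [0.4, -0.7, -0.6]
grip_width: 0.0
grip_force: 0.0
```

```bash
python3 -m handwheel '[[[1,0,0,-0.08,0],[1,0,0,-0.08,0],[1,0,0,-0.08,0],[1,0,0,-0.08,0],[1,0,0,0,0]]]'; python3 - <<'E'
from h import *
c=optics.capture("scene"); cv2.imwrite("pics/s5.png",cv2.resize(c["img"][100:300,100:400],None,fx=2.6,fy=2.6))
E
```

```text
time_s: 8.9
eef_pos: [623.8, 207.1, 176.2]
ee_rot: [0.0, 1.0, 0.0, -0.001]
force: [-0.5, -0.2, -0.0]
grip_width: 0.003
grip_force: 0.0
```

View pics/s5.png

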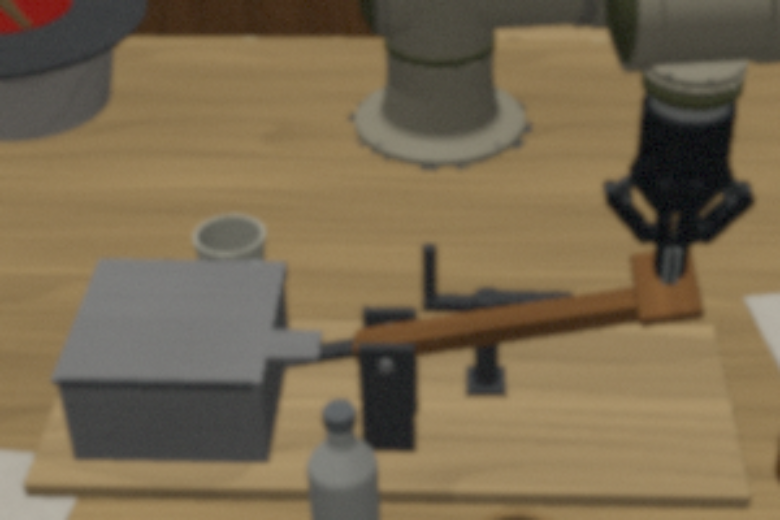

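The fingertip appears over the paddle at crop (670,282), with the lever still up and the flap shut. I check whether that matches the TCP's projection.

```bash
python3 - <<'E'
from h import *
c=optics.capture("scene"); s=ctrl.sense()
print(s["eef_pos"],s["force"],s["tau"])
print("tip proj",proj(c,s["eef_pos"]),"paddle pt",proj(c,[624,207,201]),proj(c,[624,207,176]),"seen tip",(670/2.6+100,282/2.6+100))
# paddle mask before/after
for n,im in(("0",cv2.imread("pics/scene0.png")),("now",c["img"])):
    h=cv2.cvtColor(im,cv2.COLOR_BGR2HSV); m=cv2.inRange(h,(3,120,50),(15,255,200)); m[:,:330]=0;m[:150]=0;m[240:]=0;m[:,375:]=0
    v,u=np.nonzero(m); print(n,u.min(),u.max(),v.min(),v.max(),len(u), [ (k,v[u==k].min(),v[u==k].max()) for k in (345,350,365) if (u==k).any()])
E
```

```text
[624.06606095 207.17137733 177.00779249] [-0.06264199  0.05347205 -0.40679651] [-9.66590160e-03 -5.55520248e+01 -2.64569271e+01 -1.26487694e-04
 -1.05737403e-02  1.61417844e-06]
tip proj [355.34756998 216.31193968] paddle pt [356.30938103 207.81748829] [355.22562209 216.64521947] seen tip (357.6923076923077, 208.46153846153845)
0 330 369 195 224 723 [(345, np.int64(198), np.int64(222)), (350, np.int64(197), np.int64(222)), (365, np.int64(199), np.int64(220))]
now 330 369 198 224 601 [(345, np.int64(199), np.int64(222)), (350, np.int64(198), np.int64(223)), (365, np.int64(201), np.int64(221))]
```

```bash
cat > m.py <<'E'
from h import *
c=optics.capture("scene"); s=ctrl.sense(); print(s["eef_pos"].round(1),s["force"].round(2),s["tau"].round(2)[1:3])
m=cv2.inRange(cv2.cvtColor(c["img"],cv2.COLOR_BGR2HSV),(3,120,50),(15,255,200))
print([(k,int(v.min()),int(v.max())) for k in (290,300,320,330,345,350,365) if len(v:=150+np.nonzero(m[150:260,k])[0])])
g=cv2.cvtColor(c["img"],cv2.COLOR_BGR2GRAY); print("finger col",g[196:224,357].tolist())
E
python3 m.py; python3 -m handwheel '[[[1,0,0,-0.08,0],[1,0,0,-0.08,0],[1,0,0,0,0]]]'; python3 m.py
```

```text
[624.1 207.2 177.2] [ 0.29 -0.37 -0.23] [-55.67 -26.56]
[(290, 218, 231), (300, 217, 229), (320, 215, 225), (330, 214, 225), (345, 199, 222), (350, 198, 221), (365, 202, 221)]
finger col [68, 66, 63, 61, 57, 62, 58, 61, 60, 53, 57, 56, 64, 79, 89, 94, 94, 96, 93, 94, 95, 95, 93, 92, 86, 72, 64, 74]
time_s: 9.35
eef_pos: [624.6, 208.2, 170.7]
ee_rot: [-0.001, 1.0, 0.001, 0.002]
force: [-1.9, 3.5, 11.1]
grip_width: 0.006
grip_force: 5.3
[624.6 208.1 171. ] [-2.5   2.61 11.36] [-48.   -22.55]
[(290, 219, 229), (300, 217, 230), (320, 215, 227), (330, 215, 226), (345, 200, 224), (350, 201, 224), (365, 199, 222)]
finger col [34, 50, 68, 72, 68, 66, 64, 63, 60, 63, 61, 58, 55, 55, 65, 72, 88, 92, 94, 94, 92, 93, 94, 95, 91, 90, 75, 62]
```

```bash
python3 -m handwheel '[[[1,0,0,-0.08,0],[1,0,0,-0.08,0],[1,0,0,-0.08,0],[1,0,0,-0.08,0]]]'; python3 m.py; python3 - <<'E'
from h import *
c=optics.capture("scene"); w=optics.capture("wrist"); p=ctrl.sense()["eef_pos"]
a=cv2.resize(c["img"][160:250,300:400],None,fx=4,fy=4,interpolation=cv2.INTER_CUBIC)
b=w["img"][60:420,160:560]
u=(proj(c,p)-[300,160])*4; cv2.drawMarker(a,(int(u[0]),int(u[1])),(0,255,0),0,12)
u=proj(w,p)-[160,60]; cv2.drawMarker(b:=b.copy(),(int(u[0]),int(u[1])),(0,255,0),0,8)
cv2.imwrite("pics/m6.png",np.hstack([a,b]))
E
```

```text
time_s: 9.8
eef_pos: [625.1, 208.9, 155.6]
ee_rot: [-0.002, 1.0, 0.001, 0.003]
force: [-0.4, 8.6, 13.5]
grip_width: 0.001
grip_force: 6.0
[625.  208.7 154.8] [ 1.86  5.34 10.71] [-51.78 -23.05]
[(290, 220, 233), (300, 219, 232), (320, 219, 230), (330, 218, 229), (345, 204, 227), (350, 203, 230), (365, 203, 228)]
finger col [25, 19, 24, 21, 26, 27, 39, 61, 71, 67, 64, 61, 62, 60, 61, 55, 59, 56, 55, 59, 69, 86, 92, 95, 99, 100, 100, 97]
```

View pics/m6.png

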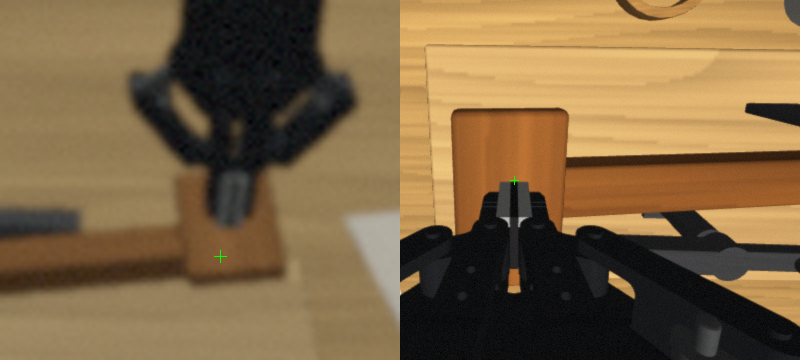

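The lever goes down with the fingertip centred on the paddle, at scene crop (230,228) and wrist crop (515,183). The height offset between cameras and TCP doesn't matter here, because force will show the hard stop.

```bash
python3 -m handwheel '[[[1,0,0.02,-0.09,0],[1,0,0.02,-0.09,0],[1,0,0.02,-0.09,0],[1,0,0.02,-0.09,0],[1,0,0.01,-0.09,0],[1,0,0.01,-0.09,0],[1,0,0.01,-0.09,0],[1,0,0,-0.09,0]]]'; python3 m.py
```

```text
time_s: 10.75
eef_pos: [625.1, 214.1, 119.2]
ee_rot: [-0.001, 1.0, 0.001, 0.002]
force: [-0.9, 5.6, 9.7]
grip_width: 0.004
grip_force: 5.3
[625.  214.1 118.3] [2.   6.73 9.72] [-54.01 -22.64]
[(290, 225, 238), (300, 227, 238), (320, 227, 237), (330, 227, 237), (345, 216, 238), (350, 214, 241), (365, 216, 241)]
finger col [14, 20, 19, 14, 11, 15, 16, 20, 25, 24, 17, 21, 19, 20, 23, 17, 20, 20, 27, 26, 52, 63, 68, 63, 65, 65, 64, 64]
```

```bash
python3 -m handwheel '[[[1,0,0,-0.08,0],[1,0,0,-0.08,0],[1,0,0,-0.08,0],[1,0,0,-0.08,0],[1,0,0,-0.08,0],[1,0,0,0,0]]]'; python3 m.py;  python3 -m handwheel '[[[1,0,0,-0.06,0],[1,0,0,-0.06,0],[1,0,0,-0.06,0],[1,0,0,0,0]]]'; python3 m.py
```

```text
time_s: 11.4
eef_pos: [624.9, 214.5, 98.3]
ee_rot: [-0.002, 1.0, 0.001, 0.002]
force: [1.0, 6.7, 7.3]
grip_width: -0.0
grip_force: 3.6
[624.9 214.4  98.4] [1.1  6.56 6.32] [-52.44 -22.05]
[(290, 228, 241), (300, 230, 240), (320, 232, 242), (330, 232, 242), (345, 221, 243), (350, 221, 247), (365, 224, 249)]
finger col [19, 21, 23, 24, 23, 28, 24, 13, 17, 16, 24, 16, 17, 13, 26, 29, 36, 35, 30, 26, 33, 30, 32, 26, 20, 23, 27, 45]
time_s: 11.85
eef_pos: [624.8, 214.2, 89.2]
ee_rot: [-0.001, 1.0, 0.001, 0.002]
force: [1.3, 6.3, 5.3]
grip_width: 0.003
grip_force: 3.3
[624.8 214.2  89.3] [0.98 6.45 5.6 ] [-53.2  -22.13]
[(290, 229, 242), (300, 231, 242), (320, 234, 244), (330, 236, 245), (345, 225, 246), (350, 225, 250), (365, 233, 252)]
finger col [20, 20, 20, 12, 16, 14, 21, 29, 23, 27, 24, 18, 25, 19, 22, 24, 21, 21, 28, 35, 35, 30, 31, 35, 43, 37, 30, 22]
```

```bash
python3 -m handwheel '[[[1,0,0.02,-0.05,0],[1,0,0.02,-0.05,0],[1,0,0.02,-0.05,0],[1,0,0,0,0]]]'; python3 m.py;  python3 -m handwheel '[[[1,0,0,-0.05,0],[1,0,0,-0.05,0],[1,0,0,0,0]]]'; python3 m.py
```

```text
time_s: 12.3
eef_pos: [625.0, 215.1, 81.6]
ee_rot: [0.0, 1.0, 0.0, 0.001]
force: [-0.2, -4.0, 6.0]
grip_width: 0.003
grip_force: 2.8
[625.  215.1  81.6] [ 0.93 -2.99  5.79] [-53.34 -22.68]
[(290, 230, 243), (300, 233, 244), (320, 236, 246), (330, 236, 248), (345, 226, 250), (350, 227, 252), (365, 234, 255)]
finger col [19, 20, 23, 17, 19, 18, 24, 21, 23, 17, 29, 24, 26, 19, 13, 20, 19, 26, 18, 16, 20, 27, 33, 32, 31, 36, 41, 36]
time_s: 12.65
eef_pos: [624.9, 215.0, 76.4]
ee_rot: [0.0, 1.0, 0.0, 0.001]
force: [0.4, -1.5, 4.1]
grip_width: -0.0
grip_force: 1.8
[624.8 215.1  76.3] [ 1.07 -1.41  3.45] [-54.93 -23.21]
[(290, 231, 244), (300, 233, 243), (320, 237, 246), (330, 238, 249), (345, 228, 252), (350, 229, 254), (365, 240, 256)]
finger col [20, 24, 22, 22, 17, 20, 24, 23, 23, 25, 24, 26, 28, 25, 21, 22, 15, 20, 19, 19, 18, 24, 25, 38, 45, 45, 38, 34]
```

```bash
python3 -m handwheel '[[[1,0,0,-0.04,0],[1,0,0,-0.04,0],[1,0,0,0,0]]]'; python3 -m handwheel '[[[1,0,0,-0.04,0],[1,0,0,-0.04,0],[1,0,0,0,0]]]'; python3 m.py
```

```text
time_s: 13.0
eef_pos: [624.7, 215.1, 72.1]
ee_rot: [0.0, 1.0, 0.0, 0.001]
force: [0.8, -2.6, 5.3]
grip_width: 0.003
grip_force: 2.3
time_s: 13.3
eef_pos: [625.0, 215.1, 70.1]
ee_rot: [0.0, 1.0, 0.0, 0.002]
force: [-4.5, -4.9, 16.6]
grip_width: -0.0
grip_force: 7.9
[625.  215.1  70.1] [-4.72 -4.02 17.72] [-46.81 -20.71]
[(290, 231, 244), (300, 235, 245), (320, 239, 248), (330, 239, 250), (345, 230, 253), (350, 232, 257), (365, 246, 257)]
finger col [8, 20, 22, 15, 21, 18, 17, 24, 21, 14, 11, 25, 11, 14, 28, 22, 22, 21, 12, 21, 24, 9, 19, 14, 18, 32, 42, 41]
```

```bash
python3 -m handwheel '[[[1,0,0,-0.01,0],[1,0,0,0,0],[1,0,0,0,0],[1,0,0,0,0]]]'; python3 - <<'E'
from h import *
c=optics.capture("scene")["img"]; a=cv2.imread("pics/scene0.png")
d=cv2.absdiff(cv2.GaussianBlur(a,(5,5),0),cv2.GaussianBlur(c,(5,5),0)).max(2)
for n,(x0,x1,y0,y1) in dict(jar=(400,430,250,292),tape=(275,322,295,330),cup=(172,205,183,203),bottle=(216,248,255,318),flap=(125,212,200,245),peg=(275,300,180,235)).items():
    r=d[y0:y1,x0:x1]; print(n,r.mean().round(1),(r>25).sum())
g=cv2.cvtColor(c,cv2.COLOR_BGR2GRAY);g0=cv2.cvtColor(a,cv2.COLOR_BGR2GRAY);print(g0[140:275:5,165].tolist());print(g[140:275:5,165].tolist())
E
```

```text
time_s: 13.75
eef_pos: [625.0, 215.1, 70.0]
ee_rot: [0.0, 1.0, 0.0, 0.002]
force: [-5.7, -5.1, 20.5]
grip_width: 0.0
grip_force: 9.2
jar 4.6 0
tape 4.8 0
cup 19.7 236
bottle 4.5 0
flap 7.1 324
peg 34.7 678
[115, 117, 118, 122, 122, 128, 132, 125, 116, 125, 124, 122, 118, 119, 119, 119, 117, 117, 115, 114, 118, 104, 63, 65, 59, 64, 61]
[122, 121, 123, 127, 124, 132, 137, 118, 116, 120, 117, 117, 120, 116, 112, 114, 116, 113, 113, 112, 114, 108, 62, 67, 69, 67, 64]
```

```bash
python3 - <<'E'
from h import *
for n in("scene","top"):
    c=optics.capture(n)["img"]; a=cv2.imread(f"pics/{n}0.png")
    f=lambda i:(cv2.cvtColor(cv2.GaussianBlur(i,(3,3),0),cv2.COLOR_BGR2HSV)[...,1])
    if n=="scene": print(f(a)[140:275:5,165].tolist(),f(c)[140:275:5,165].tolist())
    else:
        d=cv2.absdiff(cv2.GaussianBlur(a,(5,5),0),cv2.GaussianBlur(c,(5,5),0)).max(2)
        print("cup",(d[250:285,340:375]>25).sum(),d[250:285,340:375].mean()); print("sat col366",f(a)[155:275:5,366].tolist(),f(c)[155:275:5,366].tolist())
E
```

```text
[111, 111, 112, 108, 109, 108, 108, 108, 111, 107, 109, 111, 41, 4, 4, 4, 4, 4, 4, 4, 4, 5, 4, 4, 0, 4, 4] [109, 107, 110, 109, 109, 106, 105, 7, 6, 4, 4, 4, 4, 4, 0, 2, 2, 5, 5, 5, 4, 5, 4, 4, 4, 8, 4]
cup 374 19.090612244897958
sat col366 [131, 131, 110, 31, 29, 29, 26, 26, 22, 20, 18, 19, 18, 16, 16, 33, 119, 124, 125, 124, 83, 52, 55, 57] [132, 131, 108, 32, 36, 34, 34, 32, 30, 25, 28, 26, 16, 18, 17, 42, 121, 125, 125, 125, 83, 57, 62, 64]
```

```bash
python3 - <<'E'
from h import *
for i in(cv2.imread("pics/top0.png"),optics.capture("top")["img"]):
    h=cv2.cvtColor(i,cv2.COLOR_BGR2HSV); r=slice(248,288),slice(335,385)
    m=((h[...,1]<60)&(h[...,2]>120))[r]; v,u=np.nonzero(m); print(len(u),u.mean()+335,v.mean()+248,u.min()+335,u.max()+335,v.min()+248,v.max()+248)
    print(i[258:276:3,340:378:4].max(2).tolist())
E
```

```text
308 356.53246753246754 266.03246753246754 339 372 254 287
[[155, 149, 157, 108, 110, 106, 101, 176, 150, 147], [160, 161, 165, 156, 188, 113, 98, 96, 157, 155], [160, 165, 175, 206, 204, 208, 93, 94, 170, 159], [163, 153, 203, 205, 200, 202, 123, 93, 180, 168], [164, 158, 202, 203, 205, 202, 146, 85, 183, 172], [152, 129, 123, 132, 116, 164, 120, 83, 160, 166]]
385 356.787012987013 267.825974025974 346 372 254 279
[[155, 154, 152, 114, 104, 108, 104, 177, 151, 147], [166, 162, 169, 164, 190, 112, 100, 95, 162, 160], [162, 169, 180, 209, 207, 209, 90, 93, 172, 159], [162, 154, 203, 208, 203, 205, 128, 94, 187, 165], [167, 156, 205, 205, 203, 204, 153, 92, 183, 174], [166, 164, 182, 206, 206, 206, 125, 90, 163, 168]]
```

The cup hasn't moved: the earlier difference came from the arm covering part of it in the first picture. The flap is up and the lever is held at its hard stop with about 20 N, so I hand the job in.

```bash
python3 - <<'E'
from rig import ctrl
print(ctrl.finish_job())
E
```

```text
the job is handed in; nothing more can be done
None
```

I swung the stop clear of the lever, pressed the paddle to its hard stop and handed the job in still holding it at about 20 N, with the flap up and the jar, tape roll, cup and bottle unmoved in the camera checks.

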